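# Load the glaze sample crate

### The job

Collect the three glazed tumblers (blue, green and yellow) into the wooden sample crate, standing each one upright in the middle of the glaze test tile of its own colour, and set them down gently, without dropping them. Leave the unglazed white and terracotta tumblers and the blue mug with the handle standing where they are.

Things in the scene. Friction and masses are not known exactly. Their poses are not given: they have to be found in the camera images.
- tumbler_blue: The blue-glazed open-topped ceramic tumbler without handle, 80 tall, outer diameter 52 at the rim tapering to 49 at 20 above the table and 44 at the foot, wall 4, about 170 g; round, so any grasp yaw will do. Origin: centre of its underside, z up along its axis. Starts upright on the bench. All sizes in mm.
- tumbler_green: The green-glazed open-topped ceramic tumbler without handle, 80 tall, outer diameter 52 at the rim tapering to 49 at 20 above the table and 44 at the foot, wall 4, about 170 g; round, so any grasp yaw will do. Origin: centre of its underside, z up along its axis. Starts upright on the bench.
- tumbler_yellow: The yellow-glazed open-topped ceramic tumbler without handle, 80 tall, outer diameter 52 at the rim tapering to 49 at 20 above the table and 44 at the foot, wall 4, about 170 g; round, so any grasp yaw will do. Origin: centre of its underside, z up along its axis. Starts upright on the bench.
- tumbler_white: Look-alike to leave alone: unglazed off-white tumbler of the same shape and size (80 tall, 52 across the rim). Origin: centre of its underside.
- tumbler_terracotta: Look-alike to leave alone: unglazed brown-red terracotta tumbler of the same shape and size (80 tall, 52 across the rim). Origin: centre of its underside.
- mug_blue: Look-alike to leave alone: blue mug of the same body and glaze as the blue tumbler (80 tall, 52 across the rim), but with a loop handle that reaches to 51 from its axis along its own +y. Origin: centre of its underside.
- crate: Low open sample crate of light wood, fixed to the bench, 95 (x) x 275 (y) x 30 tall, walls and floor 5 thick, two cross walls making three compartments in a row along its y, each about 85 x 85 inside, centres 90 apart (at y = -90, 0, +90). Origin: centre of its underside; y along its length.
- tile_blue: Blue flat square glaze test tile, 72 x 72 x 6, fixed on the floor of one of the crate's three compartments (which one differs from start to start). Origin: centre of its underside, 5 above the bench, so its top face is 11 above the bench; x and y along its sides, parallel to the crate's.
- tile_green: Green flat square glaze test tile, 72 x 72 x 6, fixed on the floor of one of the crate's three compartments (which one differs from start to start). Origin: centre of its underside, 5 above the bench, so its top face is 11 above the bench; x and y along its sides, parallel to the crate's.
- tile_yellow: Yellow flat square glaze test tile, 72 x 72 x 6, fixed on the floor of one of the crate's three compartments (which one differs from start to start). Origin: centre of its underside, 5 above the bench, so its top face is 11 above the bench; x and y along its sides, parallel to the crate's.

How it is judged (in metres and radians):
At the end, for the whole second after the job is handed in: Blue, green and yellow tumbler each stand upright (within 0.1 rad), at rest, on the tile of their own colour, axis within 14 mm of the tile's centre; the white and terracotta tumblers and the blue mug stand upright within 25 mm of where they started (horizontal distance between tumbler_blue and tile_blue below 0.014 m and z of tumbler_blue in the frame of tile_blue between 0.003 and 0.011 m and angle between each of tumbler_blue, tumbler_green, tumbler_yellow, tumbler_white, tumbler_terracotta, mug_blue's own z axis and vertical below 0.1 rad and linear speed of each of tumbler_blue, tumbler_green, tumbler_yellow below 0.02 m/s and horizontal distance between tumbler_green and tile_green below 0.014 m and z of tumbler_green in the frame of tile_green between 0.003 and 0.011 m and horizontal distance between tumbler_yellow and tile_yellow below 0.014 m and z of tumbler_yellow in the frame of tile_yellow between 0.003 and 0.011 m and distance of each of tumbler_white, tumbler_terracotta, mug_blue from where it was at the start of the episode below 0.025 m); the robot touches nothing.
It fails at once if a glazed tumbler is dropped (falling free, touched by nothing, faster than 0.7 m/s: a fall of about 25 mm) ((contact force between tumbler_blue and anything else below 0.01 N and linear speed of tumbler_blue above 0.7 m/s) or (contact force between tumbler_green and anything else below 0.01 N and linear speed of tumbler_green above 0.7 m/s) or (contact force between tumbler_yellow and anything else below 0.01 N and linear speed of tumbler_yellow above 0.7 m/s)).
It fails at once if the white unglazed tumbler is moved more than 25 mm or tipped (distance of tumbler_white from where it was at the start of the episode above 0.025 m or angle between tumbler_white's own z axis and vertical above 0.3 rad).
It fails at once if the terracotta unglazed tumbler is moved more than 25 mm or tipped (distance of tumbler_terracotta from where it was at the start of the episode above 0.025 m or angle between tumbler_terracotta's own z axis and vertical above 0.3 rad).
It fails at once if the blue mug is moved more than 25 mm or tipped (distance of mug_blue from where it was at the start of the episode above 0.025 m or angle between mug_blue's own z axis and vertical above 0.3 rad).
It also fails if it takes over 96 s, if anything falls off the work surface, if the arm or the gripper's body presses on something with over 40 N, if the wrist force passes 120 N, or if a joint passes its speed limit or range.

### The arm

A 7-joint arm with a two-finger parallel gripper is mounted at the origin on the work surface. World frame = base frame: x ahead of the robot, y to its left, z up, the work surface at z = 0. Lengths are in mm, angles in rad, forces in N, time in s.
With the tool pointing down it reaches from about 350 to 900 mm from the base axis. Payload 19.9 kg.
Tool frame: the origin (TCP) lies on the front face of the gripper's body, between the roots of the fingers; the fingertips stand 73 mm ahead of it and the grasp point (between the pads) lies manip.pinch_z ahead of it (manip.pinch_z is the distance from the TCP to the grasp point, in mm); z points along the fingers, y is the line along which they close (so a half turn about z gives the same grasp; the last joint's range is limited). The gripper opens to 85 mm and grips with 20 to 120 N. Pads are 22 mm wide; open, the fingers measure 114 mm over their backs; the gripper's body (76 mm by 85 mm) begins 54 mm behind the grasp point. The pads swing forward as they close: fully open they stand 13 mm farther back than shut.
Start: joints at [-0.042, 0.417, -0.01, 1.614, 0.005, 1.111, -0.053], TCP at [624.987, 0.006, 303.86] pointing down, gripper open.
Joint ranges: [-2.81, 2.81], [-0.39, 2.02], [-1.27, 1.25], [0.06, 2.57], [-1.19, 4.33], [0.19, 2], [-2.82, 2.82]. Speed limits (rad/s): [1.89, 1.89, 2.39, 2.39, 3.01, 3.01, 3.01].

### API

Orientations are given as a unit quaternion [x, y, z, w].
In Python, from bench import manip gives the robot as it stands.
- The arm moves only by the tool step_arm, never from a script. Its argument "motion" is a list of rows, each an object of numbers: "x", "y", "z": the shift along the tool's x, y, z scaled (see below); "rx", "ry", "rz": the turn, a rotation vector about the tool's x, y, z scaled (see below). A call has 1 to 8 rows; each row is the pose to reach, as a shift and turn from the pose commanded when the call began, along the tool's axes at that moment, turning the shorter way round; what a row does not reach only later rows make up. The controller multiplies each number of a shift by 12 cm and each number of a turn by pi rad. A row lasts 1/8 s, in which the tool goes at most 62.5 mm and 10.7 degrees, less where a joint would pass 70% of its speed; a pose out of reach is approached as far as the arm can. A call with a number of a shift or a turn outside -1 to 1 is refused whole. A call with a gripper value outside its range is refused whole. "fingers" is the finger opening in mm, from 0 to 85.4, set as the call begins (left out, the last holds). The fingers move at their own pace and stop on an object; "grip_force" is the grip in N (left out, the last holds). Time passes only in rows, so rows that repeat a pose let the fingers close. It gives the time, the measured TCP pose, the force, the opening and the grip force at its end, in the units of the state.
- manip.sense(): the state, without advancing time (a new reading comes with each control period).
- manip.snapshot(name): name is "scene" or "side" or "wrist"; returns the picture (480x640x3 uint8, blue, green, red); there is no depth.
- manip.calibration(name): a dict with "vertical_fov" (degrees; the focal length in pixels is half the picture's height over the tangent of half this angle, whatever the lens; pixels are square), "cx", "cy" (the principal point, pixels), "R" (3x3) and "t" (3): a world point X has camera coordinates R X + t; the wrist camera has in their place "mount" (4x4, takes a point from camera to tool coordinates, whose origin is the TCP and whose axes are the flange's). Camera axes: x right, y down, z forward; pixel columns grow to the right and rows downward; lengths in mm; the calibration is good to about 2 mm. A picture is of the moment at which its call begins: read the wrist's pose just before it. calibration takes no time and is no camera call.
- manip.sign_off(): hands the job in; it is judged then, once.
The state is a dict: "t": time; "joints": joint angles; "qvel": joint speeds; "joint_torque": joint torques, N m; "position": TCP position; "orientation": TCP orientation; "contact_force": force on the tool from outside, world axes, zero at the start; "moment": the same for the moment, N m; "width": opening from 0.0 (shut) to 1.0 (fully open); "gripper_force": force on a finger pad.
Only numpy, scipy, OpenCV 4.12 (cv2) and the standard library are available. Lean on these libraries where they do the work, as an engineer would, in place of code of your own. Each camera call takes 0.05 s, during which the arm holds its last target. There are 200 camera calls.

## Working session

There is one attempt and no reset: what is moved stays moved. The work goes in short steps, Python scripts to look and compute and a tool call to move; the robot and the scene stay as the last step left them, time stands still between calls to the robot, and variables do not carry over. Pictures are saved under pics/ and viewed, at most 14 in all, crops included, and the job is handed in when it is done.

Besides the shell and the picture viewer there is one more tool, called as name(argument=value, ...), one argument or row to a line, values as JSON. step_arm: Moves the arm, as the interface text tells. Its arguments: {"type":"object","properties":{"motion":{"type":"array"},"fingers":{"type":"number"},"grip_force":{"type":"number"}},"required":["motion"]}

```bash
mkdir -p pics; ls; python3 - <<'E'
from bench import manip
import cv2
print(manip.sense()); print(manip.pinch_z)
for n in("scene","side","wrist"):
    cv2.imwrite(f"pics/{n}0.png",manip.snapshot(n)); print(n,manip.calibration(n))
E
```

```text
pics
{'t': 0.0, 'joints': array([-0.04153145,  0.41796206, -0.01031792,  1.61417512,  0.00468681,
        1.11072944, -0.05298243]), 'qvel': array([ 0.00114928,  0.00101421, -0.00019059,  0.00072652,  0.00039242,
        0.00168866,  0.0016448 ]), 'joint_torque': array([ 3.43503270e-04, -8.64444852e+01,  6.79280274e-01, -4.34903777e+01,
        1.92400004e-02,  7.37222959e-03,  1.31192037e-04]), 'position': array([6.24732626e+02, 2.63700948e-02, 3.03267190e+02]), 'orientation': array([ 7.07083647e-01,  7.07129638e-01, -4.67666375e-04, -4.14542678e-04]), 'contact_force': array([0.9432795 , 0.10868238, 0.16224455]), 'moment': array([-0.00513123,  0.00997484, -0.00696206]), 'gripper_force': 0.0, 'width': 0.99915595604112}
53.900000000000006
scene {'vertical_fov': 52.31401722200198, 'cx': 323.8087626629883, 'cy': 247.23123642070865, 'R': array([[-0.32559094,  0.94530648, -0.01965203],
       [ 0.49022086,  0.15100056, -0.85841851],
       [-0.80850111, -0.28912713, -0.51257337]]), 't': array([ 151.79243296, -201.8465696 , 1270.35275225])}
side {'vertical_fov': 56.62323583601232, 'cx': 321.27241280778753, 'cy': 245.9548113695361, 'R': array([[ 0.99607354, -0.08770775,  0.01203568],
       [-0.04613116, -0.6302512 , -0.77501958],
       [ 0.07556072,  0.77142127, -0.6318226 ]]), 't': array([-505.15015055,   71.43642306,  799.3760073 ])}
wrist {'vertical_fov': 59.74313294248381, 'cx': 315.14941150895766, 'cy': 237.31041970595123, 'mount': array([[-4.14781574e-04, -9.47622670e-01, -3.19391770e-01,
         8.17105918e+01],
       [ 9.99999831e-01, -5.23114993e-04,  2.53400775e-04,
         1.98908287e-01],
       [-4.07206943e-04, -3.19391611e-01,  9.47622727e-01,
        -6.94487693e+01],
       [ 0.00000000e+00,  0.00000000e+00,  0.00000000e+00,
         1.00000000e+00]])}
```

View pictures.

View pics/scene0.png

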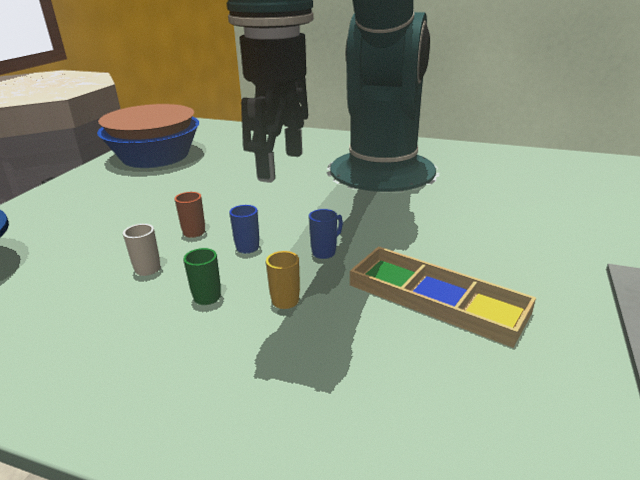

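View pics/side0.png

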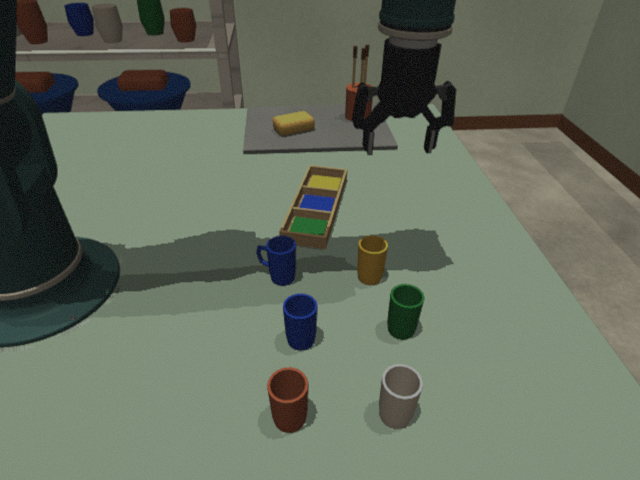

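View pics/wrist0.png

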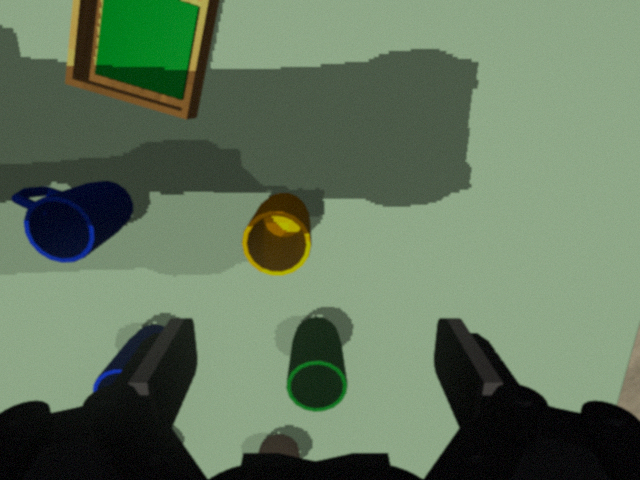

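Blue tumbler: scene (245,228), side (300,322). The mug with the handle is at scene (323,233), side (282,260). Green is at scene (203,276), side (405,311), and yellow at scene (284,280), side (372,260). The crate lies green–blue–yellow going towards −x/+y in the views. Next I'll fit the poses.

```bash
cat > h.py <<'E'
import cv2, numpy as np
from scipy.optimize import least_squares
from scipy.spatial.transform import Rotation as Ro
from bench import manip
def cam(n, s=None):
    c=manip.calibration(n); f=240/np.tan(np.radians(c["vertical_fov"]/2))
    if n=="wrist":
        T=np.eye(4); T[:3,:3]=Ro.from_quat(s["orientation"]).as_matrix(); T[:3,3]=s["position"]
        W=np.linalg.inv(T@np.array(c["mount"])); R,t=W[:3,:3],W[:3,3]
    else: R,t=np.array(c["R"]),np.array(c["t"])
    return f,c["cx"],c["cy"],R,t
def proj(C,X):
    f,cx,cy,R,t=C; p=np.atleast_2d(X)@R.T+t
    return np.c_[cx+f*p[:,0]/p[:,2], cy+f*p[:,1]/p[:,2]]
A=np.linspace(0,2*np.pi,40)
def circ(x,y,z,r): return np.c_[x+r*np.cos(A),y+r*np.sin(A),np.full(40,z)]
def cupbox(C,x,y,z0=0):
    p=proj(C,np.r_[circ(x,y,z0+80,26),circ(x,y,z0+20,24.5),circ(x,y,z0,22)]); return np.r_[p.min(0),p.max(0)]
HUE={"blue":(105,130),"green":(50,75),"yellow":(15,30),"terra":(0,10)}
def mask(im,col):
    h=cv2.cvtColor(cv2.GaussianBlur(im,(3,3),0),cv2.COLOR_BGR2HSV)
    if col=="white": return None
    a,b=HUE[col]; return cv2.inRange(h,(a,110,25),(b,255,255))
def blob(im,col,px):
    n,l,st,ce=cv2.connectedComponentsWithStats(mask(im,col)); 
    i=min(range(1,n),key=lambda i:np.hypot(*(ce[i]-px))+(1e4 if st[i,4]<60 else 0))
    x,y,w,h,a=st[i]; return np.array([x-.5,y-.5,x+w-.5,y+h-.5]),ce[i],a
E
python3 - <<'E'
from h import *
S=cv2.imread("pics/scene0.png");D=cv2.imread("pics/side0.png")
CS,CD=cam("scene"),cam("side")
for k,(c,a,b) in {"blue":("blue",(245,228),(300,322)),"mug":("blue",(323,233),(282,260)),"green":("green",(203,276),(405,311)),"yellow":("yellow",(284,280),(372,260)),"terra":("terra",(190,214),(289,400))}.items():
    m1,m2=blob(S,c,a),blob(D,c,b)
    g=lambda v:np.r_[cupbox(CS,*v)-m1[0],cupbox(CD,*v)-m2[0]]
    r=least_squares(g,[600,0],loss="soft_l1"); print(k,r.x.round(1),g(r.x).round(1),m1[2],m2[2])
g=lambda v:np.r_[cupbox(CS,*v)-[124.5,225,160,276],cupbox(CD,*v)-[378,366,421,426]]
r=least_squares(g,[600,0]); print("white",r.x.round(1),g(r.x).round(1))
# crate from rim corners
P={CS and 0:[(382,250),(533,297),(517,339),(351,278)]}
L=np.array([[-47.5,-137.5,30],[-47.5,137.5,30],[47.5,137.5,30],[47.5,-137.5,30]])
def W(v,Q): return Q@Ro.from_euler("z",v[2]).as_matrix().T+[v[0],v[1],0]
g=lambda v:(proj(CS,W(v,L))-P[0]).ravel()
r=least_squares(g,[600,200,0],x_scale=[10,10,.1]); print("crate",r.x,g(r.x).round(1))
T=lambda y:np.array([[-36,y-36,11],[36,y-36,11],[36,y+36,11],[-36,y+36,11]])
for c,y,a,b in(("green",-90,(395,273),(309,226)),("blue",0,(441,291),(318,203)),("yellow",90,(495,311),(324,183))):
    for C,I,p in((CS,S,a),(CD,D,b)):
        m=blob(I,c,p); q=proj(C,W(r.x,T(y))); print(c,m[0],m[1].round(1),m[2],"pred",q.min(0).round(1),q.max(0).round(1))
E
```

```text
blue [ 459.8 -158.5] [-0.7 -0.7  2.7  1.5 -0.5 -0.7  0.5  1.6] 890 1549
mug [431.3  -9.1] [ 1.6 -1.1 -2.7  0.2  7.3 -1.4 -1.7  0.7] 1049 1286
green [ 624.2 -150.6] [-0.9 -1.6  4.8  2.  -0.8 -0.9  0.7  2. ] 780 1452
yellow [594.4 -22.6] [-0.4 -0.7  1.1 -0.   0.1 -0.8  0.3  1.2] 1593 1218
terra [ 438.2 -291.1] [-0.7 -0.5  4.3  1.9 -0.8 -1.   0.8  1.9] 659 2049
white [ 581.9 -296.1] [-1.2 -2.2  1.1 -0.6 -0.4 -3.6  1.1  2.6]
crate [ 5.26267733e+02  2.12081334e+02 -2.86511248e-01] [-4.4 -1.   4.5  4.4  1.2 -2.4 -2.4 -4.2]
green [366.5 261.5 413.5 285.5] [390.7 273. ] 636 pred [358.  262.8] [416.6 296.6]
green [289.5 216.5 326.5 234.5] [308.4 225.5] 501 pred [291.9 215.1] [333.1 239.8]
blue [413.5 276.5 465.5 305.5] [440.  290.3] 812 pred [406.5 278.9] [467.6 316.6]
blue [299.5 194.5 333.5 210.5] [317.1 202.2] 406 pred [302.1 193.1] [340.1 214.5]
yellow [464.5 292.5 523.5 327.5] [495.1 309.8] 1154 pred [461.1 296.8] [524.9 339.3]
yellow [300.5 167.5 341.5 195.5] [323.2 181.3] 720 pred [311.  173.8] [346.2 192.6]
```

step_arm(
  motion=[
    {"x": 0.5,"y": -0.4,"z": -0.2},
    {"x": 1,"y": -0.8,"z": -0.4},
  ],
)

```text
schema error: expected keys x, y, z, rx, ry, rz
```

step_arm(
  motion=[
    {"x": 0.5},
    {"x": 1.0},
    {"x": 1.0},
    {"x": 1.0},
  ],
)

```text
schema error: expected keys x, y, z, rx, ry, rz
```

```bash
python3 - <<'E'
from bench import manip
import cv2,pickle
s=manip.sense(); print(s["t"],s["position"],s["orientation"]); pickle.dump(s,open("s1.pkl","wb"))
cv2.imwrite("pics/wrist1.png",manip.snapshot("wrist"))
E
```

```text
0.15 [ 6.24810308e+02 -1.20286314e-02  3.03403130e+02] [ 7.07111400e-01  7.07102001e-01 -3.68630198e-04 -3.03423761e-04]
```

View pics/wrist1.png

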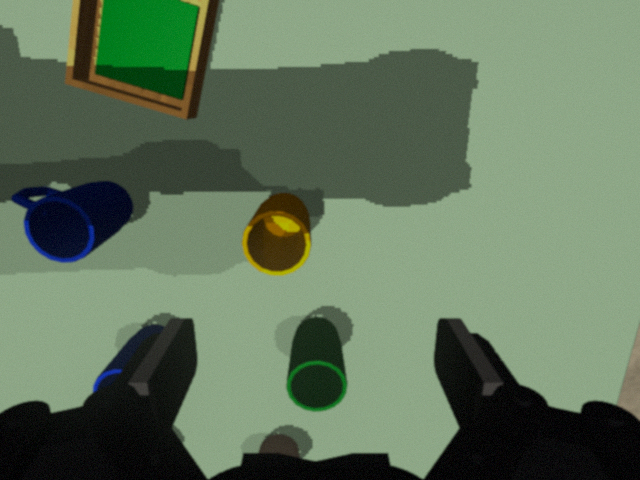

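The calls were refused because every key has to be present, so the arm didn't move and the picture matches the first one. Image right = +x, up = +y.

step_arm(
  motion=[
    {"x": 0.5,"y": -0.4,"z": -0.2,"rx": 0,"ry": 0,"rz": 0},
    {"x": 1,"y": -0.8,"z": -0.4,"rx": 0,"ry": 0,"rz": 0},
  ],
)

```text
t: 0.45
position: [549.3, 94.1, 341.1]
orientation: [0.707, 0.707, -0.0, -0.0]
contact_force: [1.1, 0.9, 0.1]
width: 1.002
gripper_force: 0.0
```

step_arm(
  motion=[
    {"x": 0.5,"y": 0,"z": 0,"rx": 0,"ry": 0,"rz": 0},
    {"x": 1,"y": 0,"z": 0,"rx": 0,"ry": 0,"rz": 0},
    {"x": 1,"y": 0,"z": 0,"rx": 0,"ry": 0,"rz": 0},
    {"x": 1,"y": 0,"z": 0,"rx": 0,"ry": 0,"rz": 0},
  ],
)

```text
t: 0.95
position: [550.5, 212.8, 340.9]
orientation: [0.707, 0.707, -0.0, 0.0]
contact_force: [-1.0, -0.6, 0.1]
width: 0.998
gripper_force: 0.0
```

```bash
python3 - <<'E'
from bench import manip
import cv2,pickle
s=manip.sense(); print(s["t"],s["position"],s["orientation"]); pickle.dump(s,open("s1.pkl","wb"))
cv2.imwrite("pics/wrist2.png",manip.snapshot("wrist"))
E
```

```text
0.95 [550.48040768 212.80240621 340.85936103] [ 7.07121455e-01  7.07092016e-01 -3.57126854e-04  3.51171568e-05]
```

View pics/wrist2.png

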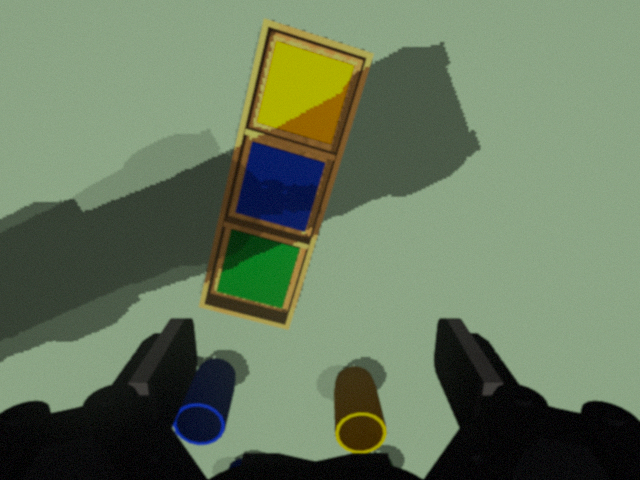

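The whole crate is visible, with rim corners near (265,20), (371,53), (290,327) and (202,305). From the top the tiles are yellow, blue, green.

```bash
python3 - <<'E'
from h import *
import pickle
I=cv2.imread("pics/wrist2.png"); C=cam("wrist",pickle.load(open("s1.pkl","rb")))
def W(v,Q): return Q@Ro.from_euler("z",v[2]).as_matrix().T+[v[0],v[1],0]
q=[];M=[]
for c,y,p in(("green",-90,(259,270)),("blue",0,(282,185)),("yellow",90,(310,90))):
    a,b={"yellow":(12,32)}.get(c,HUE[c]); h=cv2.cvtColor(cv2.GaussianBlur(I,(3,3),0),cv2.COLOR_BGR2HSV)
    m=cv2.inRange(h,(a,190 if c=="yellow" else 150,20),(b,255,255)); m=cv2.morphologyEx(m,cv2.MORPH_OPEN,np.ones((5,5)))
    n,l,st,ce=cv2.connectedComponentsWithStats(m); i=1+np.argmin([np.hypot(*(k-p)) for k in ce[1:]])
    print(c,ce[i].round(1),st[i]); q.append(ce[i]);M.append(y)
Q=np.array([[0,y,11] for y in M])
g1=lambda v:(proj(C,W(v,Q))-q).ravel()
r=least_squares(g1,[526,212,-.28],x_scale=[10,10,.1]);print("tiles",r.x,g1(r.x).round(1))
L=np.array([[-47.5,137.5,30],[47.5,137.5,30],[47.5,-137.5,30],[-47.5,-137.5,30]])
g2=lambda v:(proj(C,W(v,L))-[(265,20),(371,53),(290,327),(202,305)]).ravel()
r2=least_squares(g2,[526,212,-.28],x_scale=[10,10,.1]);print("rim",r2.x,g2(r2.x).round(1))
for k,y in(("green",-90),("blue",0),("yellow",90)): print(k,W(r.x,np.array([[0,y,0.]])).round(1),W(r2.x,np.array([[0,y,0.]])).round(1))
for c,p,x in(("blue",(205,405),(431,-9)),("yellow",(360,415),(594,-22.6))): print(c,cupbox(C,*x).round(1))
# side/scene check of crate
for n,im in(("scene","scene0"),("side","side0")):
    print(n,proj(cam(n),W(r.x,Q)).round(1).tolist())
E
```

```text
green [257.1 268.6] [ 218  231   80   76 4245]
blue [279.  186.1] [ 238  144   85   85 5080]
yellow [304.6  92.7] [ 258   42   96  102 6828]
tiles [ 5.15769160e+02  2.11646965e+02 -2.86037931e-01] [-0.2  0.2  0.2  0.4  0.  -0.5]
rim [ 5.16675246e+02  2.10030054e+02 -2.75477887e-01] [-1.8 -2.3  2.9 -0.9  0.5  2.8 -1.8  2.6]
green [[490.4 125.3   0. ]] [[492.2 123.4   0. ]]
blue [[515.8 211.6   0. ]] [[516.7 210.    0. ]]
yellow [[541.2 298.    0. ]] [[541.2 296.6   0. ]]
blue [166.7 355.6 231.2 443.7]
yellow [332.  365.7 385.2 454.2]
scene [[388.6, 275.4], [438.0, 292.9], [493.3, 312.5]]
side [[308.0, 227.3], [316.9, 203.7], [324.6, 183.2]]
```

Tile centres from the fit (residuals under 0.5 px): green (490,125), blue (516,212), yellow (541,298). Yellow tumbler first, then blue, then green.

step_arm(
  motion=[
    {"x": -0.35,"y": 0.12,"z": 0.1,"rx": 0,"ry": 0,"rz": 0},
    {"x": -0.7,"y": 0.24,"z": 0.3,"rx": 0,"ry": 0,"rz": 0},
    {"x": -1,"y": 0.366,"z": 0.5,"rx": 0,"ry": 0,"rz": 0},
    {"x": -1,"y": 0.366,"z": 0.5,"rx": 0,"ry": 0,"rz": 0},
  ],
  fingers=85,
  grip_force=40,
)

```text
t: 1.5
position: [594.6, 88.2, 279.3]
orientation: [0.709, 0.705, -0.002, -0.0]
contact_force: [0.4, 0.4, 1.2]
width: 0.998
gripper_force: 0.0
```

step_arm(
  motion=[
    {"x": -0.35,"y": 0,"z": 0.1,"rx": 0,"ry": 0,"rz": 0},
    {"x": -0.7,"y": 0,"z": 0.3,"rx": 0,"ry": 0,"rz": 0},
    {"x": -0.96,"y": 0,"z": 0.5,"rx": 0,"ry": 0,"rz": 0},
    {"x": -0.96,"y": 0,"z": 0.6,"rx": 0,"ry": 0,"rz": 0},
    {"x": -0.96,"y": 0,"z": 0.6,"rx": 0,"ry": 0,"rz": 0},
  ],
)

```text
t: 2.12
position: [594.1, -21.5, 208.9]
orientation: [0.707, 0.707, -0.0, -0.0]
contact_force: [-0.9, 0.2, 0.8]
width: 0.994
gripper_force: 0.0
```

```bash
python3 - <<'E'
from h import *
s=manip.sense(); I=manip.snapshot("wrist"); cv2.imwrite("pics/wrist3.png",I); C=cam("wrist",s)
print(s["position"], blob(I,"yellow",(320,400)), cupbox(C,594.4,-22.6)); J=I.copy()
p=proj(C,circ(594.4,-22.6,80,26)).astype(int); cv2.polylines(J,[p],True,(255,0,255)); cv2.imwrite("pics/wrist3o.png",J)
E
```

```text
[594.11712244 -21.50591834 208.88738266] (array([268.5, 191.5, 367.5, 309.5]), array([317.69723632, 253.41567964]), np.int32(8865)) [264.80800439 191.29094651 366.1424312  311.96275139]
```

View pics/wrist3o.png

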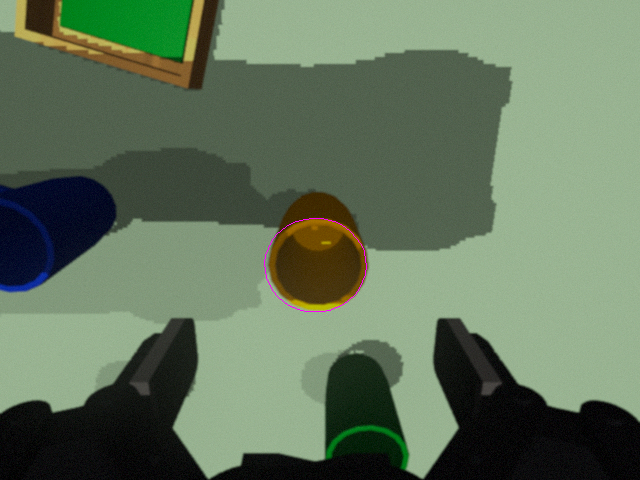

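The predicted rim matches the yellow rim at (317,265) to about 2 px, so I'll descend and grasp.

step_arm(
  motion=[
    {"x": 0,"y": 0.01,"z": 0.25,"rx": 0,"ry": 0,"rz": 0},
    {"x": 0,"y": 0.01,"z": 0.5,"rx": 0,"ry": 0,"rz": 0},
    {"x": 0,"y": 0.01,"z": 0.7,"rx": 0,"ry": 0,"rz": 0},
    {"x": 0,"y": 0.01,"z": 0.82,"rx": 0,"ry": 0,"rz": 0},
    {"x": 0,"y": 0.01,"z": 0.87,"rx": 0,"ry": 0,"rz": 0},
    {"x": 0,"y": 0.01,"z": 0.87,"rx": 0,"ry": 0,"rz": 0},
  ],
)

```text
t: 2.92
position: [595.8, -21.8, 105.2]
orientation: [0.707, 0.707, 0.0, 0.0]
contact_force: [1.1, -0.5, -0.2]
width: 0.996
gripper_force: 0.0
```

step_arm(
  motion=[
    {"x": 0,"y": 0,"z": 0,"rx": 0,"ry": 0,"rz": 0},
    {"x": 0,"y": 0,"z": 0,"rx": 0,"ry": 0,"rz": 0},
    {"x": 0,"y": 0,"z": 0,"rx": 0,"ry": 0,"rz": 0},
    {"x": 0,"y": 0,"z": 0,"rx": 0,"ry": 0,"rz": 0},
    {"x": 0,"y": 0,"z": 0,"rx": 0,"ry": 0,"rz": 0},
    {"x": 0,"y": 0,"z": 0,"rx": 0,"ry": 0,"rz": 0},
    {"x": 0,"y": 0,"z": 0,"rx": 0,"ry": 0,"rz": 0},
    {"x": 0,"y": 0,"z": 0,"rx": 0,"ry": 0,"rz": 0},
  ],
  fingers=35,
  grip_force=40,
)

```text
t: 3.92
position: [595.9, -22.1, 105.6]
orientation: [0.707, 0.707, 0.0, 0.0]
contact_force: [-3.7, -0.2, 9.2]
width: 0.593
gripper_force: 39.7
```

Gripped (50 mm opening, 40 N). Lift.

step_arm(
  motion=[
    {"x": 0,"y": 0,"z": -0.03,"rx": 0,"ry": 0,"rz": 0},
    {"x": 0,"y": 0,"z": -0.1,"rx": 0,"ry": 0,"rz": 0},
    {"x": 0,"y": 0,"z": -0.22,"rx": 0,"ry": 0,"rz": 0},
    {"x": 0,"y": 0,"z": -0.38,"rx": 0,"ry": 0,"rz": 0},
    {"x": 0,"y": 0,"z": -0.55,"rx": 0,"ry": 0,"rz": 0},
    {"x": 0,"y": 0,"z": -0.72,"rx": 0,"ry": 0,"rz": 0},
    {"x": 0,"y": 0,"z": -0.85,"rx": 0,"ry": 0,"rz": 0},
    {"x": 0,"y": 0,"z": -0.9,"rx": 0,"ry": 0,"rz": 0},
  ],
)

```text
t: 4.92
position: [595.9, -22.0, 214.1]
orientation: [0.707, 0.707, 0.001, 0.001]
contact_force: [0.7, -0.3, -1.4]
width: 0.592
gripper_force: 41.9
```

```bash
python3 - <<'E'
from h import *
s=manip.sense(); D=manip.snapshot("side"); S=manip.snapshot("scene"); print(s["t"],s["position"],s["contact_force"],s["width"])
cv2.imwrite("pics/d4.png",np.hstack([D[100:400,200:600],S[100:400,150:550]]))
for n,I in(("side",D),("scene",S)):
    C=cam(n); x,y,z=s["position"]; p=proj(C,[x,y,50+z-105])[0]; print(n,blob(I,"yellow",p)[0],cupbox(C,x,y,z-105))
E
```

```text
4.925 [595.8502295  -22.04660445 214.14047846] [ 0.72089594 -0.2607025  -1.42630195] 0.5921389196888621
side [361.5 182.5 396.5 237.5] [361.52283314 181.60651904 395.98501505 238.23518989]
scene [264.5 187.5 295.5 249.5] [258.77378679 187.01344527 296.26133488 250.29576022]
```

View pics/d4.png

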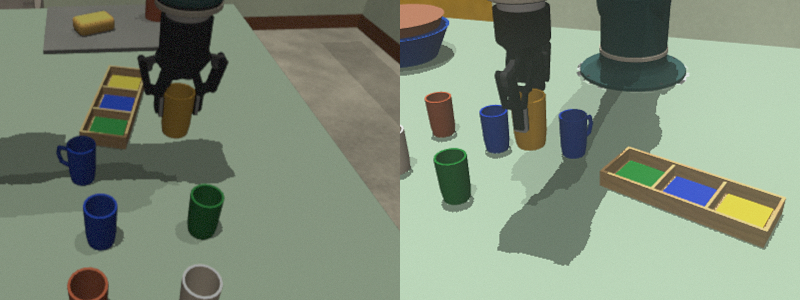

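The yellow tumbler hangs upright under the gripper (side (379,210)). Carry it to the yellow tile.

step_arm(
  motion=[
    {"x": 0.05,"y": 0,"z": 0,"rx": 0,"ry": 0,"rz": 0},
    {"x": 0.15,"y": -0.03,"z": 0,"rx": 0,"ry": 0,"rz": 0},
    {"x": 0.3,"y": -0.06,"z": 0,"rx": 0,"ry": 0,"rz": 0},
    {"x": 0.5,"y": -0.1,"z": 0,"rx": 0,"ry": 0,"rz": 0},
    {"x": 0.75,"y": -0.14,"z": 0,"rx": 0,"ry": 0,"rz": 0},
    {"x": 1,"y": -0.18,"z": 0,"rx": 0,"ry": 0,"rz": 0},
  ],
)

```text
t: 5.78
position: [573.3, 100.3, 212.6]
orientation: [0.707, 0.707, -0.0, -0.0]
contact_force: [0.3, 0.3, -1.6]
width: 0.59
gripper_force: 41.9
```

step_arm(
  motion=[
    {"x": 0.25,"y": -0.05,"z": 0,"rx": 0,"ry": 0,"rz": 0},
    {"x": 0.5,"y": -0.09,"z": 0,"rx": 0,"ry": 0,"rz": 0},
    {"x": 0.75,"y": -0.13,"z": 0,"rx": 0,"ry": 0,"rz": 0},
    {"x": 1,"y": -0.18,"z": 0,"rx": 0,"ry": 0,"rz": 0},
  ],
)

```text
t: 6.28
position: [551.4, 220.2, 212.6]
orientation: [0.707, 0.707, -0.0, -0.0]
contact_force: [-1.1, -0.0, -1.1]
width: 0.593
gripper_force: 41.9
```

step_arm(
  motion=[
    {"x": 0.2,"y": -0.03,"z": 0,"rx": 0,"ry": 0,"rz": 0},
    {"x": 0.37,"y": -0.06,"z": 0,"rx": 0,"ry": 0,"rz": 0},
    {"x": 0.5,"y": -0.08,"z": 0,"rx": 0,"ry": 0,"rz": 0},
    {"x": 0.6,"y": -0.1,"z": 0,"rx": 0,"ry": 0,"rz": 0},
    {"x": 0.66,"y": -0.1,"z": 0,"rx": 0,"ry": 0,"rz": 0},
    {"x": 0.66,"y": -0.1,"z": 0,"rx": 0,"ry": 0,"rz": 0},
  ],
)

```text
t: 7.02
position: [540.5, 297.3, 212.7]
orientation: [0.707, 0.707, -0.0, 0.0]
contact_force: [-0.2, -0.1, -2.6]
width: 0.587
gripper_force: 41.9
```

step_arm(
  motion=[
    {"x": 0,"y": 0,"z": 0.1,"rx": 0,"ry": 0,"rz": 0},
    {"x": 0,"y": 0,"z": 0.25,"rx": 0,"ry": 0,"rz": 0},
    {"x": 0,"y": 0,"z": 0.43,"rx": 0,"ry": 0,"rz": 0},
    {"x": 0,"y": 0,"z": 0.58,"rx": 0,"ry": 0,"rz": 0},
    {"x": 0,"y": 0,"z": 0.68,"rx": 0,"ry": 0,"rz": 0},
    {"x": 0,"y": 0,"z": 0.74,"rx": 0,"ry": 0,"rz": 0},
    {"x": 0,"y": 0,"z": 0.77,"rx": 0,"ry": 0,"rz": 0},
    {"x": 0,"y": 0,"z": 0.77,"rx": 0,"ry": 0,"rz": 0},
  ],
)

```text
t: 8.02
position: [540.5, 297.2, 120.5]
orientation: [0.707, 0.707, 0.0, 0.0]
contact_force: [-0.3, 0.3, -2.1]
width: 0.593
gripper_force: 41.9
```

step_arm(
  motion=[
    {"x": 0,"y": 0,"z": 0.008,"rx": 0,"ry": 0,"rz": 0},
    {"x": 0,"y": 0,"z": 0.016,"rx": 0,"ry": 0,"rz": 0},
    {"x": 0,"y": 0,"z": 0.02,"rx": 0,"ry": 0,"rz": 0},
    {"x": 0,"y": 0,"z": 0.02,"rx": 0,"ry": 0,"rz": 0},
  ],
)

```text
t: 8.52
position: [540.4, 297.1, 117.9]
orientation: [0.707, 0.707, -0.0, -0.0]
contact_force: [0.4, -0.3, -1.7]
width: 0.588
gripper_force: 41.9
```

step_arm(
  motion=[
    {"x": 0,"y": 0,"z": 0.008,"rx": 0,"ry": 0,"rz": 0},
    {"x": 0,"y": 0,"z": 0.015,"rx": 0,"ry": 0,"rz": 0},
    {"x": 0,"y": 0,"z": 0.015,"rx": 0,"ry": 0,"rz": 0},
  ],
)

```text
t: 8.9
position: [540.4, 297.4, 116.7]
orientation: [0.707, 0.707, 0.0, -0.0]
contact_force: [-3.5, -2.0, 8.4]
width: 0.592
gripper_force: 42.2
```

Contact felt at TCP z 116.7, as expected. Release and rise.

step_arm(
  motion=[
    {"x": 0,"y": 0,"z": 0,"rx": 0,"ry": 0,"rz": 0},
    {"x": 0,"y": 0,"z": 0,"rx": 0,"ry": 0,"rz": 0},
    {"x": 0,"y": 0,"z": 0,"rx": 0,"ry": 0,"rz": 0},
    {"x": 0,"y": 0,"z": 0,"rx": 0,"ry": 0,"rz": 0},
  ],
  fingers=78,
)

```text
t: 9.4
position: [540.4, 297.2, 116.1]
orientation: [0.707, 0.707, -0.0, -0.0]
contact_force: [0.1, -0.4, 0.7]
width: 0.915
gripper_force: 0.0
```

step_arm(
  motion=[
    {"x": 0,"y": 0,"z": -0.1,"rx": 0,"ry": 0,"rz": 0},
    {"x": 0,"y": 0,"z": -0.3,"rx": 0,"ry": 0,"rz": 0},
    {"x": 0,"y": 0,"z": -0.6,"rx": 0,"ry": 0,"rz": 0},
    {"x": 0,"y": 0,"z": -0.9,"rx": 0,"ry": 0,"rz": 0},
    {"x": 0,"y": 0,"z": -0.9,"rx": 0,"ry": 0,"rz": 0},
  ],
)

```text
t: 10.02
position: [541.4, 297.7, 227.8]
orientation: [0.707, 0.707, 0.003, 0.001]
contact_force: [-0.1, 0.0, -0.9]
width: 0.912
gripper_force: 0.0
```

```bash
cat > chk.py <<'E'
from h import *
import sys
c,x,y,f=sys.argv[1],float(sys.argv[2]),float(sys.argv[3]),sys.argv[4]
s=manip.sense(); print(s["t"],s["position"]); o=[]
for n in("side","scene","wrist"):
    I=manip.snapshot(n); C=cam(n,s); b=cupbox(C,x,y,11); m=blob(I,c,((b[0]+b[2])/2,(b[1]+b[3])/2))
    print(n,m[0],b.round(1)); 
    for z,r in((91,26),(11,22)): cv2.polylines(I,[proj(C,circ(x,y,z,r)).round().astype(int)],True,(255,0,255))
    o.append(I)
k=[]
for I,n in zip(o,("side","scene")):
    u,v=proj(cam(n),[x,y,50])[0].astype(int); u=np.clip(u,130,510);v=np.clip(v,100,380); k.append(I[v-100:v+100,u-130:u+130])
cv2.imwrite(f,np.hstack([cv2.resize(np.vstack(k),(390,600)),cv2.resize(o[2],(400,300))[np.r_[0:300,[299]*300]]]))
E
python3 chk.py yellow 541.2 298 pics/p5.png
```

```text
10.025 [541.37134993 297.7468211  227.79572224]
side [292.5 148.5 345.5 205.5] [313.7 147.5 336.6 188.1]
scene [464.5 259.5 523.5 328.5] [478.3 258.8 521.4 321.9]
wrist [188.5 134.5 406.5 475.5] [264.1 187.6 362.2 303.3]
```

View pics/p5.png

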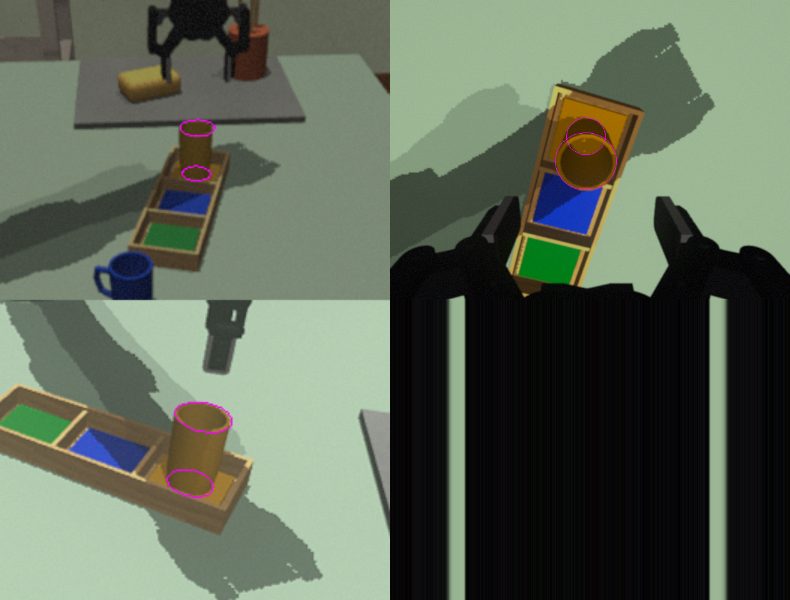

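Yellow stands upright in the middle of its tile; both overlay circles coincide. Now the blue tumbler at (459.8, −158.5).

step_arm(
  motion=[
    {"x": -0.3,"y": -0.05,"z": 0,"rx": 0,"ry": 0,"rz": 0},
    {"x": -0.65,"y": -0.11,"z": 0,"rx": 0,"ry": 0,"rz": 0},
    {"x": -1,"y": -0.17,"z": 0,"rx": 0,"ry": 0,"rz": 0},
  ],
  fingers=85,
)

```text
t: 10.55
position: [519.2, 175.8, 223.1]
orientation: [0.707, 0.707, -0.001, -0.0]
contact_force: [1.6, -0.3, 0.3]
width: 0.995
gripper_force: 0.0
```

step_arm(
  motion=[
    {"x": -0.33,"y": -0.06,"z": 0,"rx": 0,"ry": 0,"rz": 0},
    {"x": -0.67,"y": -0.12,"z": 0,"rx": 0,"ry": 0,"rz": 0},
    {"x": -1,"y": -0.17,"z": 0,"rx": 0,"ry": 0,"rz": 0},
  ],
)

```text
t: 10.92
position: [498.8, 55.8, 223.4]
orientation: [0.707, 0.707, -0.001, -0.0]
contact_force: [0.2, -0.8, 0.9]
width: 0.994
gripper_force: 0.0
```

step_arm(
  motion=[
    {"x": -0.33,"y": -0.06,"z": 0,"rx": 0,"ry": 0,"rz": 0},
    {"x": -0.67,"y": -0.12,"z": 0,"rx": 0,"ry": 0,"rz": 0},
    {"x": -0.9,"y": -0.17,"z": 0,"rx": 0,"ry": 0,"rz": 0},
    {"x": -0.9,"y": -0.17,"z": 0,"rx": 0,"ry": 0,"rz": 0},
  ],
)

```text
t: 11.42
position: [478.4, -52.7, 223.5]
orientation: [0.708, 0.706, -0.001, -0.0]
contact_force: [-0.2, 0.5, 0.3]
width: 0.994
gripper_force: 0.0
```

step_arm(
  motion=[
    {"x": -0.33,"y": -0.06,"z": 0,"rx": 0,"ry": 0,"rz": 0},
    {"x": -0.67,"y": -0.12,"z": 0.05,"rx": 0,"ry": 0,"rz": 0},
    {"x": -0.88,"y": -0.155,"z": 0.12,"rx": 0,"ry": 0,"rz": 0},
    {"x": -0.88,"y": -0.155,"z": 0.12,"rx": 0,"ry": 0,"rz": 0},
    {"x": -0.88,"y": -0.155,"z": 0.12,"rx": 0,"ry": 0,"rz": 0},
  ],
)

```text
t: 12.05
position: [460.8, -155.3, 209.5]
orientation: [0.707, 0.708, -0.0, -0.0]
contact_force: [0.2, 0.5, 0.5]
width: 0.996
gripper_force: 0.0
```

```bash
python3 - <<'E'
from h import *
s=manip.sense(); I=manip.snapshot("wrist"); C=cam("wrist",s); b=cupbox(C,459.8,-158.5)
print(s["position"], blob(I,"blue",((b[0]+b[2])/2,(b[1]+b[3])/2)), b)
E
```

```text
[ 460.82275195 -155.26830286  209.4927454 ] (array([266.5, 194.5, 364.5, 312.5]), array([315.63070348, 256.86923877]), np.int32(8657)) [262.48215329 194.20967521 363.22721398 314.9815177 ]
```

step_arm(
  motion=[
    {"x": -0.025,"y": 0,"z": 0.25,"rx": 0,"ry": 0,"rz": 0},
    {"x": -0.025,"y": 0,"z": 0.5,"rx": 0,"ry": 0,"rz": 0},
    {"x": -0.025,"y": 0,"z": 0.7,"rx": 0,"ry": 0,"rz": 0},
    {"x": -0.025,"y": 0,"z": 0.82,"rx": 0,"ry": 0,"rz": 0},
    {"x": -0.025,"y": 0,"z": 0.87,"rx": 0,"ry": 0,"rz": 0},
    {"x": -0.025,"y": 0,"z": 0.87,"rx": 0,"ry": 0,"rz": 0},
  ],
)

```text
t: 12.85
position: [460.8, -159.3, 105.6]
orientation: [0.707, 0.707, 0.0, 0.0]
contact_force: [0.3, -0.4, 0.0]
width: 0.996
gripper_force: 0.0
```

step_arm(
  motion=[
    {"x": 0,"y": 0,"z": 0,"rx": 0,"ry": 0,"rz": 0},
    {"x": 0,"y": 0,"z": 0,"rx": 0,"ry": 0,"rz": 0},
    {"x": 0,"y": 0,"z": 0,"rx": 0,"ry": 0,"rz": 0},
    {"x": 0,"y": 0,"z": 0,"rx": 0,"ry": 0,"rz": 0},
    {"x": 0,"y": 0,"z": 0,"rx": 0,"ry": 0,"rz": 0},
    {"x": 0,"y": 0,"z": 0,"rx": 0,"ry": 0,"rz": 0},
    {"x": 0,"y": 0,"z": 0,"rx": 0,"ry": 0,"rz": 0},
    {"x": 0,"y": 0,"z": 0,"rx": 0,"ry": 0,"rz": 0},
  ],
  fingers=35,
  grip_force=40,
)

```text
t: 13.85
position: [461.0, -159.5, 106.2]
orientation: [0.707, 0.707, 0.0, 0.001]
contact_force: [-2.2, -0.0, 10.6]
width: 0.592
gripper_force: 39.2
```

step_arm(
  motion=[
    {"x": 0,"y": 0,"z": -0.03,"rx": 0,"ry": 0,"rz": 0},
    {"x": 0,"y": 0,"z": -0.1,"rx": 0,"ry": 0,"rz": 0},
    {"x": 0,"y": 0,"z": -0.22,"rx": 0,"ry": 0,"rz": 0},
    {"x": 0,"y": 0,"z": -0.38,"rx": 0,"ry": 0,"rz": 0},
    {"x": 0,"y": 0,"z": -0.55,"rx": 0,"ry": 0,"rz": 0},
    {"x": 0,"y": 0,"z": -0.72,"rx": 0,"ry": 0,"rz": 0},
    {"x": 0,"y": 0,"z": -0.88,"rx": 0,"ry": 0,"rz": 0},
    {"x": 0,"y": 0,"z": -0.95,"rx": 0,"ry": 0,"rz": 0},
  ],
)

```text
t: 14.85
position: [460.8, -159.5, 221.0]
orientation: [0.707, 0.707, 0.0, 0.001]
contact_force: [0.6, -0.6, -2.3]
width: 0.591
gripper_force: 42.0
```

step_arm(
  motion=[
    {"x": 0.05,"y": 0.03,"z": 0,"rx": 0,"ry": 0,"rz": 0},
    {"x": 0.15,"y": 0.06,"z": 0,"rx": 0,"ry": 0,"rz": 0},
    {"x": 0.3,"y": 0.1,"z": 0,"rx": 0,"ry": 0,"rz": 0},
    {"x": 0.5,"y": 0.15,"z": 0,"rx": 0,"ry": 0,"rz": 0},
    {"x": 0.75,"y": 0.2,"z": 0,"rx": 0,"ry": 0,"rz": 0},
    {"x": 1,"y": 0.25,"z": 0,"rx": 0,"ry": 0,"rz": 0},
  ],
)

```text
t: 15.6
position: [490.5, -37.5, 218.6]
orientation: [0.707, 0.707, -0.0, -0.0]
contact_force: [-0.3, 0.4, -2.8]
width: 0.593
gripper_force: 42.0
```

step_arm(
  motion=[
    {"x": 0.25,"y": 0.03,"z": 0,"rx": 0,"ry": 0,"rz": 0},
    {"x": 0.5,"y": 0.06,"z": 0,"rx": 0,"ry": 0,"rz": 0},
    {"x": 0.75,"y": 0.08,"z": 0,"rx": 0,"ry": 0,"rz": 0},
    {"x": 1,"y": 0.1,"z": 0,"rx": 0,"ry": 0,"rz": 0},
  ],
)

```text
t: 16.1
position: [502.1, 82.5, 218.6]
orientation: [0.707, 0.707, -0.0, -0.0]
contact_force: [0.2, -0.1, -1.9]
width: 0.595
gripper_force: 42.0
```

step_arm(
  motion=[
    {"x": 0.25,"y": 0.03,"z": 0,"rx": 0,"ry": 0,"rz": 0},
    {"x": 0.48,"y": 0.06,"z": 0,"rx": 0,"ry": 0,"rz": 0},
    {"x": 0.7,"y": 0.08,"z": 0,"rx": 0,"ry": 0,"rz": 0},
    {"x": 0.85,"y": 0.1,"z": 0,"rx": 0,"ry": 0,"rz": 0},
    {"x": 0.95,"y": 0.1,"z": 0,"rx": 0,"ry": 0,"rz": 0},
    {"x": 1,"y": 0.1,"z": 0,"rx": 0,"ry": 0,"rz": 0},
    {"x": 1,"y": 0.1,"z": 0,"rx": 0,"ry": 0,"rz": 0},
  ],
)

```text
t: 16.98
position: [514.5, 200.4, 219.2]
orientation: [0.707, 0.707, -0.0, -0.0]
contact_force: [-0.3, 0.0, -2.1]
width: 0.59
gripper_force: 42.0
```

step_arm(
  motion=[
    {"x": 0.05,"y": 0.01,"z": 0,"rx": 0,"ry": 0,"rz": 0},
    {"x": 0.087,"y": 0.01,"z": 0.1,"rx": 0,"ry": 0,"rz": 0},
    {"x": 0.087,"y": 0.01,"z": 0.25,"rx": 0,"ry": 0,"rz": 0},
    {"x": 0.087,"y": 0.01,"z": 0.43,"rx": 0,"ry": 0,"rz": 0},
    {"x": 0.087,"y": 0.01,"z": 0.6,"rx": 0,"ry": 0,"rz": 0},
    {"x": 0.087,"y": 0.01,"z": 0.73,"rx": 0,"ry": 0,"rz": 0},
    {"x": 0.087,"y": 0.01,"z": 0.8,"rx": 0,"ry": 0,"rz": 0},
    {"x": 0.087,"y": 0.01,"z": 0.81,"rx": 0,"ry": 0,"rz": 0},
  ],
)

```text
t: 17.98
position: [515.6, 210.9, 121.6]
orientation: [0.707, 0.707, -0.0, -0.0]
contact_force: [0.2, 0.9, -2.2]
width: 0.587
gripper_force: 42.0
```

step_arm(
  motion=[
    {"x": 0,"y": 0,"z": 0.008,"rx": 0,"ry": 0,"rz": 0},
    {"x": 0,"y": 0,"z": 0.014,"rx": 0,"ry": 0,"rz": 0},
    {"x": 0,"y": 0,"z": 0.014,"rx": 0,"ry": 0,"rz": 0},
  ],
)

```text
t: 18.35
position: [515.9, 211.1, 120.7]
orientation: [0.707, 0.707, 0.0, 0.0]
contact_force: [-0.3, -0.3, -2.2]
width: 0.596
gripper_force: 42.0
```

step_arm(
  motion=[
    {"x": 0,"y": 0,"z": 0.01,"rx": 0,"ry": 0,"rz": 0},
    {"x": 0,"y": 0,"z": 0.018,"rx": 0,"ry": 0,"rz": 0},
    {"x": 0,"y": 0,"z": 0.024,"rx": 0,"ry": 0,"rz": 0},
    {"x": 0,"y": 0,"z": 0.024,"rx": 0,"ry": 0,"rz": 0},
  ],
)

```text
t: 18.85
position: [515.7, 211.0, 117.5]
orientation: [0.707, 0.707, -0.0, -0.0]
contact_force: [0.4, -0.7, -2.3]
width: 0.596
gripper_force: 42.0
```

step_arm(
  motion=[
    {"x": 0,"y": 0,"z": 0.006,"rx": 0,"ry": 0,"rz": 0},
    {"x": 0,"y": 0,"z": 0.01,"rx": 0,"ry": 0,"rz": 0},
    {"x": 0,"y": 0,"z": 0.01,"rx": 0,"ry": 0,"rz": 0},
  ],
)

```text
t: 19.23
position: [516.0, 211.1, 117.2]
orientation: [0.707, 0.707, 0.0, 0.0]
contact_force: [-4.1, -1.2, 14.4]
width: 0.594
gripper_force: 42.3
```

Contact. Release and rise.

step_arm(
  motion=[
    {"x": 0,"y": 0,"z": 0,"rx": 0,"ry": 0,"rz": 0},
    {"x": 0,"y": 0,"z": 0,"rx": 0,"ry": 0,"rz": 0},
    {"x": 0,"y": 0,"z": 0,"rx": 0,"ry": 0,"rz": 0},
    {"x": 0,"y": 0,"z": 0,"rx": 0,"ry": 0,"rz": 0},
  ],
  fingers=78,
)

```text
t: 19.73
position: [515.7, 211.0, 116.3]
orientation: [0.707, 0.707, -0.0, -0.0]
contact_force: [-0.1, -0.7, -0.3]
width: 0.917
gripper_force: 0.0
```

step_arm(
  motion=[
    {"x": 0,"y": 0,"z": -0.1,"rx": 0,"ry": 0,"rz": 0},
    {"x": 0,"y": 0,"z": -0.3,"rx": 0,"ry": 0,"rz": 0},
    {"x": 0,"y": 0,"z": -0.6,"rx": 0,"ry": 0,"rz": 0},
    {"x": 0,"y": 0,"z": -0.9,"rx": 0,"ry": 0,"rz": 0},
    {"x": 0,"y": 0,"z": -0.9,"rx": 0,"ry": 0,"rz": 0},
  ],
)

```text
t: 20.35
position: [516.8, 211.4, 227.7]
orientation: [0.707, 0.707, 0.002, 0.001]
contact_force: [0.3, -0.5, 0.9]
width: 0.913
gripper_force: 0.0
```

```bash
python3 chk.py blue 515.8 211.6 pics/p6.png
```

```text
20.35 [516.78280023 211.43897008 227.7287444 ]
side [299.5 166.5 333.5 209.5] [304.8 166.2 329.3 209.3]
scene [426.5 243.5 465.5 304.5] [423.5 241.8 460.7 301.2]
wrist [254.5 156.5 377.5 300.5] [262.6 187.6 360.7 303.4]
```

View pics/p6.png

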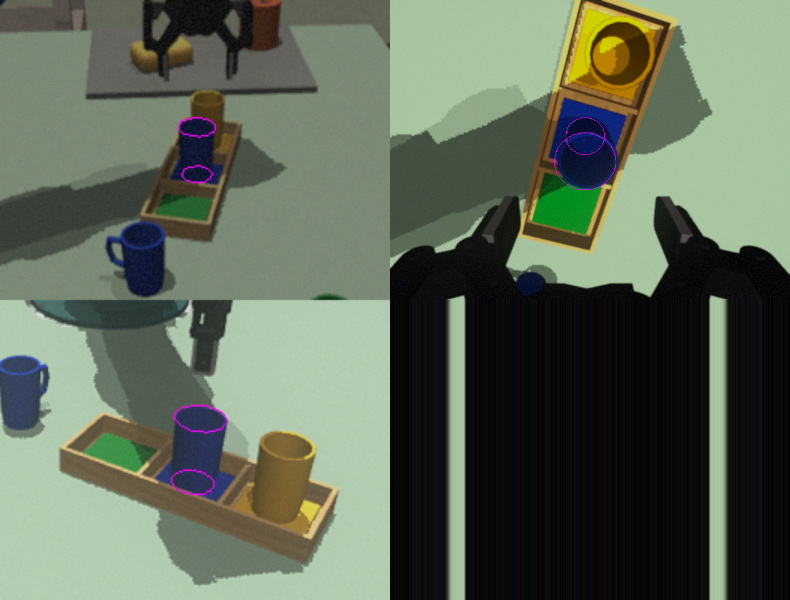

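Blue stands centred and upright on its tile. Now green at (624, −151).

step_arm(
  motion=[
    {"x": -0.3,"y": 0.1,"z": 0,"rx": 0,"ry": 0,"rz": 0},
    {"x": -0.65,"y": 0.2,"z": 0,"rx": 0,"ry": 0,"rz": 0},
    {"x": -1,"y": 0.3,"z": 0,"rx": 0,"ry": 0,"rz": 0},
  ],
  fingers=85,
)

```text
t: 20.88
position: [551.6, 89.7, 223.4]
orientation: [0.707, 0.707, -0.001, -0.0]
contact_force: [0.6, 0.6, 0.0]
width: 0.993
gripper_force: 0.0
```

step_arm(
  motion=[
    {"x": -0.33,"y": 0.1,"z": 0,"rx": 0,"ry": 0,"rz": 0},
    {"x": -0.67,"y": 0.2,"z": 0,"rx": 0,"ry": 0,"rz": 0},
    {"x": -1,"y": 0.3,"z": 0,"rx": 0,"ry": 0,"rz": 0},
  ],
)

```text
t: 21.25
position: [587.6, -30.4, 223.3]
orientation: [0.707, 0.707, -0.001, -0.001]
contact_force: [0.6, 1.1, 0.3]
width: 0.996
gripper_force: 0.0
```

step_arm(
  motion=[
    {"x": -0.33,"y": 0.1,"z": 0,"rx": 0,"ry": 0,"rz": 0},
    {"x": -0.67,"y": 0.2,"z": 0.05,"rx": 0,"ry": 0,"rz": 0},
    {"x": -1,"y": 0.295,"z": 0.12,"rx": 0,"ry": 0,"rz": 0},
    {"x": -1,"y": 0.295,"z": 0.12,"rx": 0,"ry": 0,"rz": 0},
    {"x": -1,"y": 0.295,"z": 0.12,"rx": 0,"ry": 0,"rz": 0},
  ],
)

```text
t: 21.88
position: [622.8, -148.4, 209.0]
orientation: [0.707, 0.707, -0.0, -0.001]
contact_force: [-0.2, 0.5, 0.9]
width: 0.995
gripper_force: 0.0
```

```bash
python3 - <<'E'
from h import *
s=manip.sense(); I=manip.snapshot("wrist"); C=cam("wrist",s); b=cupbox(C,624.2,-150.6)
print(s["position"], blob(I,"green",((b[0]+b[2])/2,(b[1]+b[3])/2)), b)
E
```

```text
[ 622.82525664 -148.37724605  209.04185029] (array([272.5, 193.5, 369.5, 310.5]), array([320.46390187, 255.0213785 ]), np.int32(8560)) [267.22750312 192.97039359 368.30995724 313.78054204]
```

step_arm(
  motion=[
    {"x": -0.015,"y": 0.02,"z": 0.25,"rx": 0,"ry": 0,"rz": 0},
    {"x": -0.015,"y": 0.02,"z": 0.5,"rx": 0,"ry": 0,"rz": 0},
    {"x": -0.015,"y": 0.02,"z": 0.7,"rx": 0,"ry": 0,"rz": 0},
    {"x": -0.015,"y": 0.02,"z": 0.82,"rx": 0,"ry": 0,"rz": 0},
    {"x": -0.015,"y": 0.02,"z": 0.87,"rx": 0,"ry": 0,"rz": 0},
    {"x": -0.015,"y": 0.02,"z": 0.87,"rx": 0,"ry": 0,"rz": 0},
  ],
)

```text
t: 22.68
position: [625.7, -150.6, 105.8]
orientation: [0.707, 0.707, 0.0, 0.0]
contact_force: [0.6, -0.6, 1.1]
width: 0.997
gripper_force: 0.0
```

step_arm(
  motion=[
    {"x": 0,"y": 0,"z": 0,"rx": 0,"ry": 0,"rz": 0},
    {"x": 0,"y": 0,"z": 0,"rx": 0,"ry": 0,"rz": 0},
    {"x": 0,"y": 0,"z": 0,"rx": 0,"ry": 0,"rz": 0},
    {"x": 0,"y": 0,"z": 0,"rx": 0,"ry": 0,"rz": 0},
    {"x": 0,"y": 0,"z": 0,"rx": 0,"ry": 0,"rz": 0},
    {"x": 0,"y": 0,"z": 0,"rx": 0,"ry": 0,"rz": 0},
    {"x": 0,"y": 0,"z": 0,"rx": 0,"ry": 0,"rz": 0},
    {"x": 0,"y": 0,"z": 0,"rx": 0,"ry": 0,"rz": 0},
  ],
  fingers=35,
  grip_force=40,
)

```text
t: 23.68
position: [625.9, -150.9, 106.6]
orientation: [0.707, 0.707, 0.0, 0.0]
contact_force: [-3.7, 0.1, 8.1]
width: 0.59
gripper_force: 39.9
```

step_arm(
  motion=[
    {"x": 0,"y": 0,"z": -0.03,"rx": 0,"ry": 0,"rz": 0},
    {"x": 0,"y": 0,"z": -0.1,"rx": 0,"ry": 0,"rz": 0},
    {"x": 0,"y": 0,"z": -0.22,"rx": 0,"ry": 0,"rz": 0},
    {"x": 0,"y": 0,"z": -0.38,"rx": 0,"ry": 0,"rz": 0},
    {"x": 0,"y": 0,"z": -0.55,"rx": 0,"ry": 0,"rz": 0},
    {"x": 0,"y": 0,"z": -0.72,"rx": 0,"ry": 0,"rz": 0},
    {"x": 0,"y": 0,"z": -0.88,"rx": 0,"ry": 0,"rz": 0},
    {"x": 0,"y": 0,"z": -0.95,"rx": 0,"ry": 0,"rz": 0},
    {"x": 0,"y": 0,"z": -0.95,"rx": 0,"ry": 0,"rz": 0},
  ],
)

```text
schema error: expected 1 to 8 rows
```

step_arm(
  motion=[
    {"x": 0,"y": 0,"z": -0.03,"rx": 0,"ry": 0,"rz": 0},
    {"x": 0,"y": 0,"z": -0.1,"rx": 0,"ry": 0,"rz": 0},
    {"x": 0,"y": 0,"z": -0.22,"rx": 0,"ry": 0,"rz": 0},
    {"x": 0,"y": 0,"z": -0.38,"rx": 0,"ry": 0,"rz": 0},
    {"x": 0,"y": 0,"z": -0.55,"rx": 0,"ry": 0,"rz": 0},
    {"x": 0,"y": 0,"z": -0.72,"rx": 0,"ry": 0,"rz": 0},
    {"x": 0,"y": 0,"z": -0.88,"rx": 0,"ry": 0,"rz": 0},
    {"x": 0,"y": 0,"z": -0.95,"rx": 0,"ry": 0,"rz": 0},
  ],
)

```text
t: 24.68
position: [625.9, -150.9, 221.2]
orientation: [0.707, 0.707, 0.0, 0.001]
contact_force: [0.8, -0.1, -1.8]
width: 0.588
gripper_force: 41.9
```

step_arm(
  motion=[
    {"x": 0.05,"y": -0.02,"z": 0,"rx": 0,"ry": 0,"rz": 0},
    {"x": 0.15,"y": -0.07,"z": 0,"rx": 0,"ry": 0,"rz": 0},
    {"x": 0.3,"y": -0.14,"z": 0,"rx": 0,"ry": 0,"rz": 0},
    {"x": 0.5,"y": -0.24,"z": 0,"rx": 0,"ry": 0,"rz": 0},
    {"x": 0.75,"y": -0.36,"z": 0,"rx": 0,"ry": 0,"rz": 0},
    {"x": 1,"y": -0.48,"z": 0,"rx": 0,"ry": 0,"rz": 0},
  ],
)

```text
t: 25.42
position: [566.7, -28.6, 219.2]
orientation: [0.707, 0.707, -0.0, -0.0]
contact_force: [0.2, 0.6, -1.3]
width: 0.592
gripper_force: 41.9
```

step_arm(
  motion=[
    {"x": 0.25,"y": -0.12,"z": 0,"rx": 0,"ry": 0,"rz": 0},
    {"x": 0.5,"y": -0.24,"z": 0,"rx": 0,"ry": 0,"rz": 0},
    {"x": 0.72,"y": -0.35,"z": 0,"rx": 0,"ry": 0,"rz": 0},
    {"x": 0.88,"y": -0.44,"z": 0,"rx": 0,"ry": 0,"rz": 0},
    {"x": 0.97,"y": -0.5,"z": 0,"rx": 0,"ry": 0,"rz": 0},
    {"x": 1,"y": -0.52,"z": 0,"rx": 0,"ry": 0,"rz": 0},
    {"x": 1,"y": -0.52,"z": 0,"rx": 0,"ry": 0,"rz": 0},
  ],
)

```text
t: 26.3
position: [505.6, 89.0, 219.6]
orientation: [0.707, 0.707, -0.0, 0.0]
contact_force: [-0.1, -0.5, -2.0]
width: 0.59
gripper_force: 41.9
```

step_arm(
  motion=[
    {"x": 0.1,"y": -0.04,"z": 0,"rx": 0,"ry": 0,"rz": 0},
    {"x": 0.2,"y": -0.08,"z": 0,"rx": 0,"ry": 0,"rz": 0},
    {"x": 0.28,"y": -0.115,"z": 0,"rx": 0,"ry": 0,"rz": 0},
    {"x": 0.304,"y": -0.125,"z": 0,"rx": 0,"ry": 0,"rz": 0},
    {"x": 0.304,"y": -0.125,"z": 0,"rx": 0,"ry": 0,"rz": 0},
  ],
)

```text
t: 26.92
position: [490.6, 125.8, 219.6]
orientation: [0.707, 0.707, -0.0, 0.0]
contact_force: [0.2, 1.0, -2.1]
width: 0.59
gripper_force: 41.9
```

step_arm(
  motion=[
    {"x": 0,"y": 0,"z": 0.1,"rx": 0,"ry": 0,"rz": 0},
    {"x": 0,"y": 0,"z": 0.25,"rx": 0,"ry": 0,"rz": 0},
    {"x": 0,"y": 0,"z": 0.43,"rx": 0,"ry": 0,"rz": 0},
    {"x": 0,"y": 0,"z": 0.6,"rx": 0,"ry": 0,"rz": 0},
    {"x": 0,"y": 0,"z": 0.72,"rx": 0,"ry": 0,"rz": 0},
    {"x": 0,"y": 0,"z": 0.79,"rx": 0,"ry": 0,"rz": 0},
    {"x": 0,"y": 0,"z": 0.82,"rx": 0,"ry": 0,"rz": 0},
    {"x": 0,"y": 0,"z": 0.82,"rx": 0,"ry": 0,"rz": 0},
  ],
)

```text
t: 27.92
position: [490.7, 125.7, 121.3]
orientation: [0.707, 0.707, 0.0, 0.0]
contact_force: [0.3, -0.3, -1.3]
width: 0.591
gripper_force: 41.9
```

step_arm(
  motion=[
    {"x": 0,"y": 0,"z": 0.01,"rx": 0,"ry": 0,"rz": 0},
    {"x": 0,"y": 0,"z": 0.02,"rx": 0,"ry": 0,"rz": 0},
    {"x": 0,"y": 0,"z": 0.03,"rx": 0,"ry": 0,"rz": 0},
    {"x": 0,"y": 0,"z": 0.03,"rx": 0,"ry": 0,"rz": 0},
    {"x": 0,"y": 0,"z": 0.03,"rx": 0,"ry": 0,"rz": 0},
  ],
)

```text
t: 28.55
position: [490.6, 125.7, 117.6]
orientation: [0.707, 0.707, 0.0, 0.0]
contact_force: [-0.5, 0.2, -1.0]
width: 0.593
gripper_force: 41.9
```

step_arm(
  motion=[
    {"x": 0,"y": 0,"z": 0.006,"rx": 0,"ry": 0,"rz": 0},
    {"x": 0,"y": 0,"z": 0.01,"rx": 0,"ry": 0,"rz": 0},
    {"x": 0,"y": 0,"z": 0.01,"rx": 0,"ry": 0,"rz": 0},
  ],
)

```text
t: 28.92
position: [490.7, 125.8, 117.4]
orientation: [0.707, 0.707, 0.0, 0.0]
contact_force: [-8.0, -2.4, 25.3]
width: 0.59
gripper_force: 42.7
```

Firm contact. Ease off half a millimetre, release and rise.

step_arm(
  motion=[
    {"x": 0,"y": 0,"z": -0.004,"rx": 0,"ry": 0,"rz": 0},
    {"x": 0,"y": 0,"z": -0.004,"rx": 0,"ry": 0,"rz": 0},
  ],
)

```text
t: 29.18
position: [490.7, 125.8, 117.5]
orientation: [0.707, 0.707, 0.0, 0.0]
contact_force: [-4.9, -0.1, 13.8]
width: 0.59
gripper_force: 42.3
```

step_arm(
  motion=[
    {"x": 0,"y": 0,"z": 0,"rx": 0,"ry": 0,"rz": 0},
    {"x": 0,"y": 0,"z": 0,"rx": 0,"ry": 0,"rz": 0},
    {"x": 0,"y": 0,"z": 0,"rx": 0,"ry": 0,"rz": 0},
    {"x": 0,"y": 0,"z": 0,"rx": 0,"ry": 0,"rz": 0},
  ],
  fingers=78,
)

```text
t: 29.68
position: [490.5, 125.7, 116.8]
orientation: [0.707, 0.707, -0.0, -0.0]
contact_force: [0.1, 0.3, -0.8]
width: 0.915
gripper_force: 0.0
```

step_arm(
  motion=[
    {"x": 0,"y": 0,"z": -0.1,"rx": 0,"ry": 0,"rz": 0},
    {"x": 0,"y": 0,"z": -0.3,"rx": 0,"ry": 0,"rz": 0},
    {"x": 0,"y": 0,"z": -0.6,"rx": 0,"ry": 0,"rz": 0},
    {"x": 0,"y": 0,"z": -1,"rx": 0,"ry": 0,"rz": 0},
    {"x": 0,"y": 0,"z": -1,"rx": 0,"ry": 0,"rz": 0},
    {"x": 0,"y": 0,"z": -1,"rx": 0,"ry": 0,"rz": 0},
  ],
)

```text
t: 30.42
position: [490.4, 125.6, 237.3]
orientation: [0.707, 0.707, 0.0, 0.0]
contact_force: [-0.9, -0.0, 0.8]
width: 0.917
gripper_force: 0.0
```

```bash
python3 chk.py green 490.4 125.3 pics/p7.png
```

```text
30.425 [490.42424368 125.61161922 237.26010066]
side [289.5 187.5 326.5 233.5] [294.5 187.7 320.9 233.8]
scene [391.5 232.5 407.5 249.5] [374.6 226.8 407.3 282.9]
wrist [257.5 156.5 375.5 291.5] [267.4 184.9 361.6 295.8]
```

View pics/p7.png

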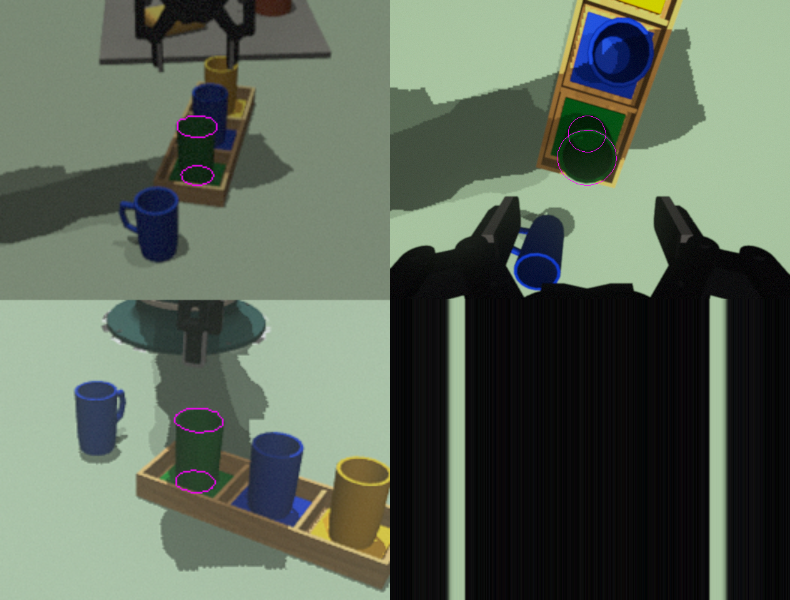

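All three stand upright and centred on their tiles, the mug hasn't moved, and the gripper is clear of everything. Handing in.

```bash
python3 -c "
from bench import manip
print(manip.sign_off())"
```

```text
the job is handed in; nothing more can be done
None
```

The blue, green and yellow tumblers each stand upright in the middle of their own tile, the look-alikes were never touched, and I handed the job in at about 30 s; no verdict came back.

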